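# Free the pawl and close the microplate press

### The arm

A 6-joint arm with a two-finger parallel gripper is mounted at the origin on a cart in front of the work surface, level with it; the furniture and walls round the work are solid. World frame = base frame: x ahead of the robot, y to its left, z up, the work surface at z = 0. Lengths are in m, angles in degrees, forces in N, time in s.
With the tool pointing down it reaches from about 0.325 to 0.775 m from the base axis. Payload 5.5 kg.
Tool frame: the origin (TCP) lies at the centre of the arm's flange, where the gripper is bolted on; the fingertips stand 182 mm ahead of it and the grasp point (between the pads) lies 163 mm ahead of it; z points along the fingers, y is the direction in which the jaws open and shut (so a half turn about z gives the same grasp; the last joint's range is limited). The gripper opens to 88 mm and grips with 3 to 60 N. Pads are 20 mm wide; open, the fingers measure 115 mm over their backs; the gripper's body (75 mm by 178 mm) begins 61 mm behind the grasp point.
Start: joints at [-77.103, 5.22, 70.514, -0, 104.267, -3.249], TCP at [0.167, -0.576, 0.405] pointing down, gripper open.
Joint ranges: [-164.24, 164.24], [-49.07, 125.15], [9.68, 141.18], [-86.29, 266.29], [3.28, 154.24], [-151.56, 151.56]. Speed limits (degrees/s): [147.25, 147.25, 172.46, 180, 180, 180].

### API

Orientations are given as [roll, pitch, yaw] about the fixed x, y, z axes, in that order (R = Rz(yaw) Ry(pitch) Rx(roll)).
In Python, from station import r gives the robot as it stands. The module is installed in compiled form; this text tells all that it offers. Calls block until the motion is done:
- r.reach(position, orientation): joint-space move of the TCP to a pose.
- r.servo_line(position, rotation=None, speed=0.15): straight line of the TCP; rotation=None keeps the orientation; speed is the mean speed in m/s.
- r.move_joints(angles): joint-space move.
- r.let_go() and r.grab(squeeze=None): open the fingers fully, or close them until they stop; squeeze is the grip in N (None keeps the last).
- r.wait(seconds).
- r.inverse_kinematics(position, orientation): joint angles nearest the present ones, or None.
- r.sense(): the state.
- r.snapshot(name): name is "scene" or "side" or "wrist"; returns a dict with "frame" (420x560x3 uint8, red, green, blue), "fx", "fy", "cx", "cy" (pixels), "R" (3x3) and "t" (3): a world point X has camera coordinates R X + t. Camera axes: x right, y down, z forward; pixel columns grow to the right and rows downward; lengths in m; the calibration is good to about 2 mm. A picture is of the moment at which its call begins. There is no depth.
A pose or a line that the arm cannot do raises r.IKError and nothing moves.
- r.hand_in(): hands the job in, once; it reports no verdict.
The state is a dict: "clock": time; "joints": joint angles; "joint_vel": joint speeds; "joint_torque": joint torques, N m; "tcp_pos": TCP position; "orientation": TCP orientation; "contact_force": force on the tool from outside, world axes, zero at the start; "torque": the same for the moment, N m; "opening": finger opening in m.
Only numpy, scipy, OpenCV 4.12 (cv2) and the standard library are available. Lean on these libraries where they do the work, as an engineer would, in place of code of your own. Each camera call takes 0.05 s, during which the arm holds its last target. There are 200 camera calls.

### The job

The microplate press on the bench is propped open by its ratchet pawl. With the fingertips press the pawl's thumb tab down to its stop so that the pawl swings clear of the teeth and stays out, then push the press arm down by its crossbar, past the teeth, until it is fully down over the plate. Only press and push: do not force the arm against the engaged pawl, do not lift or shift the plate in its nest, leave the pawl out and leave everything else on the bench where it stands.

Things in the scene. Friction and masses are not known exactly. Their poses are not given: they have to be found in the camera images.
- press: Fixed bench press for microplates: grey base 245 x 160 x 20 mm, two hinge cheeks 106 mm high, a plate nest, a steel arm raised like a jaw, a ratchet behind the hinge. Origin: on the bench under the base (which spans -125 to +120 mm in its x). Its x axis points along the press from ratchet end to crossbar end, y across, z up. Arm and pawl swing in its x-z plane (y = 0).
- press_arm (a joint): Angle of the press arm, rad: starts at 0 to 0.08 (0 = raised 0.8 rad above level), grows as the arm is pushed down; 0.8 = level, on its end stop, its pad 1 mm above the plate. With the pawl in, a tooth stops it at about 0.18. Friction keeps it where it is left (about 2 to 6 N at the crossbar moves it).
- hinge_axis (a point): Centre of the arm's hinge, 90 mm above the bench, at x = -60 mm of the press. The hub there is 76 mm across, with three radial ratchet teeth out to 50 mm radius on the side away from the arm.
- crossbar (a point): Centre of the crossbar at the arm's free end: black round bar, 20 mm thick, 78 mm long, along the press's y. At joint value q it lies 250*cos(0.8 - q) mm ahead of hinge_axis (along the press's x) and 250*sin(0.8 - q) mm above it: about 260 mm above the bench at the start, 90 mm at the end. Push on top of it.
- press_pawl (a joint): Angle of the pawl, rad: near 0 = hooked over a tooth, 0.5 = pressed out on its end stop. It grows as the thumb tab goes down, is clear of the teeth above 0.3, has a little friction (about 2 N at the tab) and no spring: it stays where it is left.
- pawl_pin (a point): Pivot of the pawl, 35 mm above the bench, at x = -96 mm of the press, y = 0.
- thumb_tab (a point): Middle of the top of the pawl's thumb tab: ribbed steel pad 28 mm (along the press) x 26 x 6 mm, sticking out at the ratchet end. At joint value 0 it lies 65 mm behind pawl_pin (towards the press's -x) and 35 mm above it, outer edge tilted up 0.25 rad; pressed out, 74 mm behind the pin and level with it (35 mm above the bench), tilted down as much.
- nest (a point): Middle of the nest floor, 20 mm above the bench, at x = +45 mm of the press.
- plate: Clear 96-well microplate, 86 x 128 x 14 mm, lying loose in the nest under the arm, 128 mm across the press. Origin: centre of its underside. It must stay there.
- timer: Bystander: white bench timer 68 x 68 x 20 mm, on the robot's side of the press. Origin: centre of its underside.
- beaker: Bystander: glass beaker 54 mm wide, 69 mm high, on the robot's side near the crossbar end. Origin: centre of its underside.
- marker: Bystander: marker pen 135 mm long, 17 mm thick, lying on the robot's side of the press. Origin: centre of its underside.
- tape: Bystander: roll of tape 98 mm wide, 25 mm high, lying behind the press. Origin: centre of its underside.
- tip_box: Bystander: blue pipette tip box 91 x 122 x 70 mm, to the right of the press. Origin: centre of its underside.
There are look-alikes about, which are no part of the job. What is shaped like the plate but pink or yellow is not meant.

How it is judged:
By the outcome, as a careful person would: the job done as asked, in the order asked, and still so for the second after the job is handed in, with the robot touching nothing.
It also fails if it takes over 53 s, if anything falls off the work surface, if the arm or the gripper's body presses on something with over 40 N, if the wrist force passes 120 N, or if a joint passes its speed limit or range.

## Working session

There is one attempt and no reset: what is moved stays moved. The work goes in short steps, each a Python script; the robot and the scene stay as the last script left them, time stands still between calls to the robot, and variables do not carry over. Pictures are saved under pics/ and viewed, about 8 in all and at most 12, crops included, and the job is handed in when it is done.

```bash
mkdir -p pics
python3 - <<'E'
from station import r
import cv2,numpy as np,pickle
D={}
for n in ("scene","side"):
    s=r.snapshot(n);D[n]=s
    cv2.imwrite(f"pics/{n}0.png",s["frame"][:,:,::-1])
    print(n,s["fx"],s["cx"],s["cy"],(-np.array(s["R"]).T@s["t"]).round(3))
pickle.dump(D,open("d0.pkl","wb"))
print(r.sense())
E
```

```text
scene 484.9952432261768 270.5986408639798 219.63647761876175 [-0.081  1.18   0.956]
side 398.3678824535455 283.0135262454422 209.66801624864007 [0.146 1.215 0.78 ]
{'clock': 0.1, 'joints': array([-7.71032031e+01,  5.25906951e+00,  7.05736589e+01, -6.34717172e-04,
        1.04266368e+02, -3.24814898e+00]), 'joint_vel': array([-0.06387693, -0.07916931, -0.04654061, -0.07760744, -0.0812216 ,
        0.0323691 ]), 'joint_torque': array([ 4.04170001e-03, -4.47856414e+01, -4.07570744e+01,  7.02569936e-02,
        2.83690175e-02, -1.10723086e-04]), 'tcp_pos': array([ 0.16685545, -0.57639166,  0.40362982]), 'orientation': array([-1.79901027e+02, -5.00045543e-03,  1.61447857e+01]), 'contact_force': array([-0.18368164, -0.496227  , -0.05408702]), 'torque': array([ 0.04410947,  0.00374862, -0.00507875]), 'opening': 0.08789552796891088}
```

View pics/scene0.png

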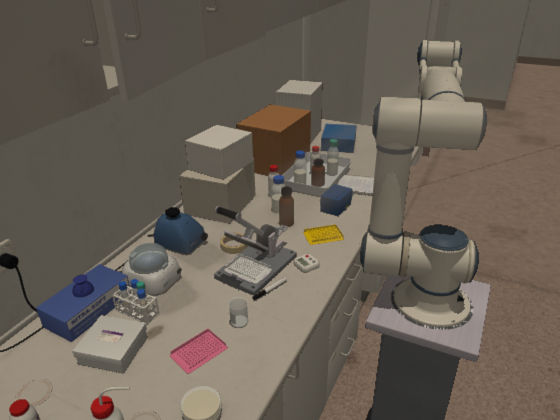

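View pics/side0.png

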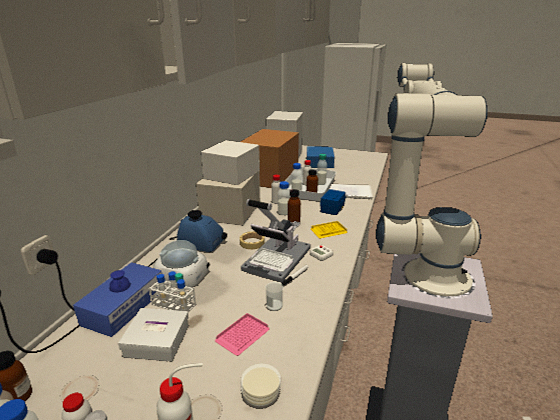

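The scene shows the press around (255,262), the pink plate (200,350) and the yellow plate (323,235), which are look-alikes. The side view shows the press around (275,255).

```bash
cat > h.py <<'E'
import numpy as np,cv2
def ray(s,u,v,z):
    R=np.array(s["R"]);t=np.array(s["t"]);c=-R.T@t
    d=R.T@np.array([(u-s["cx"])/s["fx"],(v-s["cy"])/s["fy"],1]);return c+d*(z-c[2])/d[2]
def proj(s,X):
    p=np.array(s["R"])@np.array(X)+np.array(s["t"]);return np.array([s["fx"]*p[0]/p[2]+s["cx"],s["fy"]*p[1]/p[2]+s["cy"]])
E
python3 - <<'E'
import pickle,cv2,numpy as np
from h import *
D=pickle.load(open("d0.pkl","rb"))
a=D["scene"]["frame"][190:310,200:330];b=D["side"]["frame"][185:305,225:355]
im=np.vstack([cv2.resize(a,None,fx=6,fy=6,interpolation=2)])[:600]
im=cv2.resize(a,(650,600),interpolation=cv2.INTER_CUBIC)
cv2.imwrite("pics/c1.png",im[:,:,::-1])
for p in [(216,270),(249,290),(296,252),(307,262),(323,235),(239,320)]: print(p,ray(D["scene"],*p,0.0).round(3))
E
```

```text
(216, 270) [0.658 0.138 0.   ]
(249, 290) [0.512 0.182 0.   ]
(296, 252) [ 0.462 -0.062  0.   ]
(307, 262) [ 0.406 -0.025 -0.   ]
(323, 235) [ 0.417 -0.199  0.   ]
(239, 320) [0.474 0.31  0.   ]
```

View pics/c1.png

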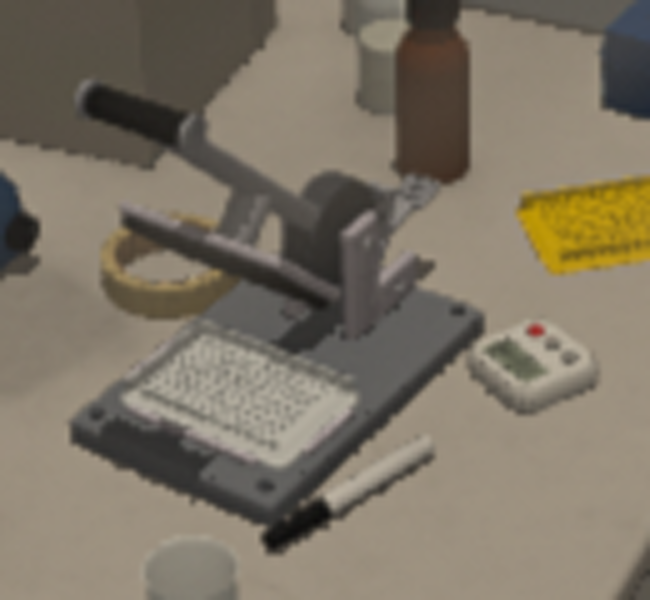

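The crop shows the press: base top corners at crop (72,422), (268,505), (483,316); crossbar ends at (88,98) and (188,135); ribbed tab at (415,190). The plate under the arm is clear/white, not pink or yellow.

Run:
```python
import pickle
from h import *
from station import r
D=pickle.load(open("d0.pkl","rb"));s=D["scene"]
c=[ray(s,200+u/5,190+v/5,.02)[:2] for u,v in [(72,422),(268,505),(483,316)]]
print(np.round(c,3),np.linalg.norm(c[1]-c[0]),np.linalg.norm(c[2]-c[1]))
ex=(c[1]-c[2])/np.linalg.norm(c[1]-c[2]); print(np.degrees(np.arctan2(ex[1],ex[0])))
m=(c[0]+c[2])/2; o=m+ex*.0025; print("origin",o)
yaw=np.arctan2(ex[1],ex[0])
def W(x,y,z): return np.array([o[0]+np.cos(yaw)*x-np.sin(yaw)*y,o[1]+np.sin(yaw)*x+np.cos(yaw)*y,z])
for q in (0,.08):
  for y in(-.039,.039): print("bar",(proj(s,W(-.06+.25*np.cos(.8-q),y,.09+.25*np.sin(.8-q)))-[200,190])*5)
print("tab",(proj(s,W(-.161,0,.07))-[200,190])*5, W(-.161,0,.07), W(.114,0,.27))
# other-view check
for p in [(-.125,-.08),(.12,-.08),(.12,.08)]: print("side",proj(D["side"],W(*p,.02)))
p=W(-.19,0,.4)
for y in (-90,-60,0,60,90):
  print(y,r.inverse_kinematics([W(-.16,0,0)[0],W(-.16,0,0)[1],.45],[180,0,y]))
```

```text
[[ 0.635  0.182]
 [ 0.484  0.201]
 [ 0.446 -0.031]] 0.1514465746086421 0.2352388002146936
80.6376894488854
origin [0.54078464 0.07791625]
bar [88.39569096 92.59762243]
bar [195.14194427 131.6704363 ]
bar [ 74.43740901 124.81903777]
bar [180.92279567 164.90278567]
tab [420.98398809 192.99773842] [ 0.51459365 -0.08093913  0.07      ] [0.55932981 0.1903977  0.27      ]
side [273.98400049 234.89663601]
side [239.29808966 266.28585336]
side [281.0183621  279.22469987]
-90 None
-60 [-1.25709366e+01 -6.14518682e+00  7.71988359e+01 -2.54444375e-14
  1.08946351e+02  1.37429063e+02]
0 [-1.25709366e+01 -6.14518682e+00  7.71988359e+01 -2.54444375e-14
  1.08946351e+02  7.74290634e+01]
60 [-1.25709366e+01 -6.14518682e+00  7.71988359e+01 -2.54444375e-14
  1.08946351e+02  1.74290634e+01]
90 [-12.57093658  -6.14518682  77.19883588   0.         108.94635094
 -12.57093658]
```

Run:
```python
import pickle
from h import *
from station import r
D=pickle.load(open("d0.pkl","rb"))
print("bottle",ray(D["scene"],287,225,0),"tipbox",ray(D["scene"],337,208,0))
r.reach([.505,-.13,.44],[180,0,80.6]); r.grab(10)
s=r.snapshot("wrist");pickle.dump(s,open("w1.pkl","wb"))
cv2.imwrite("pics/w1.png",s["frame"][:,:,::-1])
print(r.sense()["tcp_pos"],r.sense()["opening"],r.sense()["clock"])
o=np.array([.5408,.0779]);yaw=np.radians(80.6)
def W(x,y,z): return np.array([o[0]+np.cos(yaw)*x-np.sin(yaw)*y,o[1]+np.sin(yaw)*x+np.cos(yaw)*y,z])
print("tab",proj(s,W(-.161,0,.07)),[proj(s,W(-.125,y,.02)) for y in(-.08,.08)])
```

```text
bottle [ 0.56271737 -0.20745887  0.        ] tipbox [ 0.43671305 -0.40245095  0.        ]
[ 0.50500776 -0.13000227  0.43998082] 0.00019679559962348502 3.5083
tab [274.00000552 142.17034933] [array([343.18198326, 106.80151642]), array([204.66690632, 106.73462377])]
```

View pics/w1.png

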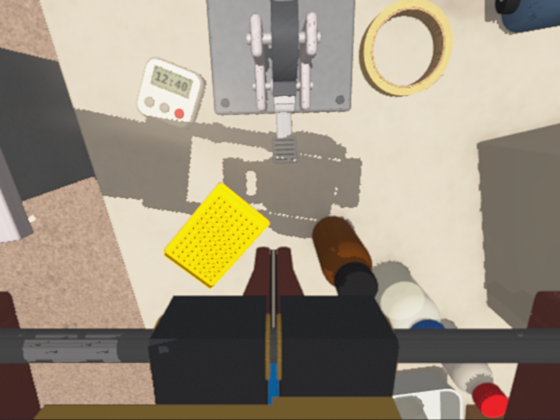

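The wrist view shows the ribbed tab centred at (285,149), base rear edge corners at (210,112) and (353,112), timer at (170,90), tape at (407,48), and a brown bottle with its base near (340,235) and cap near (356,280).

Run:
```python
import pickle
from h import *
s=pickle.load(open("w1.pkl","rb"))
print("tab",[ray(s,285,149,z).round(4) for z in(.07,.035)],"tab edges",ray(s,273,162,.073).round(4),ray(s,297,138,.067).round(4))
a,b=ray(s,210,112,.02),ray(s,353,112,.02);d=a-b
print(a,b,np.linalg.norm(d),"yaw",np.degrees(np.arctan2(d[1],d[0]))-90)
print("bottle base",ray(s,333,222,0),ray(s,356,282,.12),ray(s,356,282,.14))
print("hub/cheeks",ray(s,257,15,.106),ray(s,312,15,.106), "cam",-np.array(s["R"]).T@s["t"])
```

```text
tab [array([ 0.5247, -0.0897,  0.07  ]), array([ 0.5254, -0.0935,  0.035 ])] tab edges [ 0.5102 -0.1007  0.073 ] [ 0.5389 -0.0809  0.067 ]
[ 0.4462738  -0.03905075  0.02      ] [ 0.60995722 -0.06607064  0.02      ] 0.1658985824231084 yaw 80.62648249003797
bottle base [ 5.74774843e-01 -2.03294350e-01 -5.55111512e-17] [ 0.57447607 -0.22760815  0.12      ] [ 0.57072597 -0.21589858  0.14      ]
hub/cheeks [0.51780737 0.02816564 0.106     ] [0.56352658 0.020617   0.106     ] cam [ 0.51828131 -0.05214198  0.41969707]
```

```bash
cat >> h.py <<'E'
O=np.array([.5498,.0700]);YAW=np.radians(80.6)
def W(x,y,z): return np.array([O[0]+np.cos(YAW)*x-np.sin(YAW)*y,O[1]+np.sin(YAW)*x+np.cos(YAW)*y,z])
E
python3 - <<'E'
from h import *
from station import r
rot=[180,0,80.6]
X=lambda z:W(-.169,0,z+.182)
r.reach(X(.11),rot); r.servo_line(X(.085),speed=.08)
f0=r.sense()["contact_force"][2]
z=.085
while z>.026:
    z-=.003; r.servo_line(X(z),speed=.04)
    s=r.sense();f=s["contact_force"]-[0,0,f0]
    print(round(z,3),(s["tcp_pos"][2]-.182).round(4),f.round(1))
    if f[2]>14: break
r.servo_line(X(.11),speed=.12); r.servo_line(W(-.23,0,.4),speed=.2)
s=r.snapshot("wrist");cv2.imwrite("pics/w2.png",s["frame"][:,:,::-1]);print(r.sense()["clock"])
for q in((-.161,0,.07),(-.170,0,.035)):print(proj(s,W(*q)))
E
```

```text
0.082 0.0821 [ 0.1 -0.4 -0.1]
0.079 0.0788 [-0.1 -0.4  0.5]
0.076 0.0757 [-0.2 -0.6 -0.4]
0.073 0.0727 [ 0.1  0.  -0.4]
0.07 0.07 [0.8 0.2 0.1]
0.067 0.0669 [0.4 0.7 0.4]
0.064 0.0637 [-0.4 -0.3  0.7]
0.061 0.0606 [-0.  -0.1  0.1]
0.058 0.0577 [-1.4 -1.1 -0. ]
0.055 0.0547 [ 0.3 -0.2 -0.6]
0.052 0.0517 [-0.1  0.2  0.5]
0.049 0.0488 [ 1.3 -1.2  0.3]
0.046 0.0458 [-0.  -4.1 -0.3]
0.043 0.0428 [-0.2 -5.4 -1. ]
0.04 0.0397 [-0.3 -6.7  0.8]
0.037 0.0373 [-1.4 -7.   2.9]
0.034 0.0364 [-5.4 -7.6 12. ]
0.031 0.0356 [-9.7 -4.6 22.3]
10.75
[273.36276569 125.04417162]
[273.39797415 133.04149157]
```

View pics/w2.png

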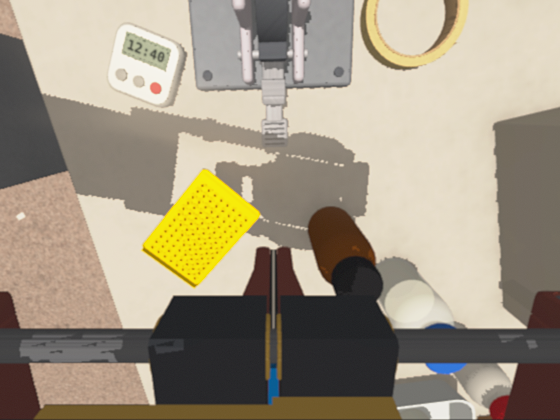

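The tab top now spans rows 122–144 (centre about (274,133)), which matches the predicted pressed-out position. I'll confirm from the scene camera while approaching the crossbar.

Run:
```python
from h import *
from station import r
rot=[180,0,80.6]
r.servo_line(W(-.23,0,.5),speed=.25)
r.reach(W(.115,0,.182+.31),rot)
a=r.snapshot("scene");b=r.snapshot("side");w=r.snapshot("wrist")
for n,s in(("scene",a),("side",b)):
    print(n,"in",proj(s,W(-.161,0,.07)),"out",proj(s,W(-.170,0,.035)),"bar",proj(s,W(.114,0,.27)))
A=cv2.resize(a["frame"][195:305,205:305],(400,440),interpolation=2)
B=cv2.resize(b["frame"][190:300,230:330],(400,440),interpolation=2)
cv2.imwrite("pics/c3.png",np.hstack([A,B])[:,:,::-1]);print(r.sense()["clock"],r.sense()["tcp_pos"])
```

```text
scene in [282.81367272 226.89731192] out [284.3762178  234.26700758] bar [226.88217824 210.16968506]
side in [295.13787053 222.88866119] out [296.01788581 229.90159162] bar [256.85165521 201.91388795]
12.75 [0.56880679 0.18208409 0.49222781]
```

View pics/c3.png

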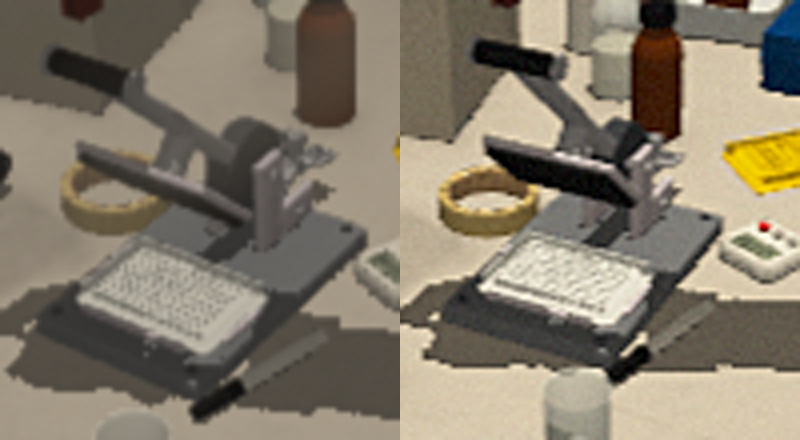

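The tab is at scene crop (318,155), i.e. pixel (284.5,234). The prediction for "out" was (284.4,234.3) and for "in" (282.8,226.9), so the pawl is out. The fingertips (red, (80,8)) are right above the crossbar. Now pushing along the arc.

```bash
cat > push.py <<'E'
from h import *
from station import r
def P(q,d=0): return W(-.06+.25*np.cos(.8-q),0,.09+.25*np.sin(.8-q)+.01+.182-d)
f0=r.sense()["contact_force"]
q=-.06; r.servo_line(P(q),speed=.1)
while q<.86:
    q+=.025
    d=0 if q<=.8 else .25*(q-.8)
    r.servo_line(P(min(q,.8),d),speed=.06)
    s=r.sense();f=s["contact_force"]-f0
    print(round(q,3),f.round(1),((s["tcp_pos"]-P(min(q,.8),d))*1000).round(1))
    if f[2]>(12 if q<.74 else 18) or np.hypot(f[0],f[1])>15: print("stop");break
print(r.sense()["clock"])
E
python3 push.py
```

```text
-0.035 [-0.7  0.5  0.1] [0.  0.5 0. ]
-0.01 [-1.1  1.  -1.2] [ 0.   0.5 -0.5]
0.015 [-0.2  0.9 -0.5] [ 0.   0.3 -0.5]
0.04 [-0.4  1.   0.9] [-0.   0.3  0.1]
0.065 [0.  1.7 0.4] [ 0.   0.4 -0.1]
0.09 [-0.3  2.5  2.4] [ 0.   0.4 -0.3]
0.115 [0.1 1.5 1.7] [ 0.   0.3 -0.5]
0.14 [-0.7  2.   0.8] [ 0.1  0.2 -0.7]
0.165 [ 0.1  0.8 -0. ] [ 0.1  0.1 -0.8]
0.19 [-0.3  1.2 -0.9] [ 0.1  0.1 -0.8]
0.215 [-0.4  1.3 -1.1] [ 0.   0.2 -0.7]
0.24 [-0.4  0.2 -0.7] [ 0.   0.2 -0.6]
0.265 [-1.   0.9 -1.1] [ 0.   0.2 -0.6]
0.29 [-0.6  1.  -0.9] [-0.   0.2 -0.7]
0.315 [-0.3  1.3 -0.8] [-0.   0.2 -0.7]
0.34 [-0.6  1.1 -0.1] [ 0.   0.2 -0.7]
0.365 [-0.4  0.3 -1.3] [-0.   0.2 -0.7]
0.39 [-0.  -0.1  0.2] [-0.   0.2 -0.7]
0.415 [-0.7  0.8 -0.2] [-0.   0.1 -0.7]
0.44 [-1.   1.  -1.2] [-0.   0.1 -0.7]
0.465 [-1.   0.3 -1.4] [-0.   0.1 -0.7]
0.49 [-0.5  1.3 -0.1] [-0.   0.1 -0.7]
0.515 [-1.2  1.2 -1.6] [-0.   0.1 -0.7]
0.54 [-0.6  0.1 -0.5] [-0.   0.1 -0.7]
0.565 [-0.4  0.6 -1.3] [-0.   0.1 -0.7]
0.59 [-0.5  1.9 -1. ] [-0.   0.  -0.7]
0.615 [ 0.1  2.7 -0.7] [-0.1  0.  -0.7]
0.64 [-0.8 -0.1 -0.2] [-0.1  0.  -0.7]
0.665 [-0.4  1.3  0. ] [-0.   0.  -0.7]
0.69 [-0.   0.8 -1.6] [-0.  -0.  -0.7]
0.715 [-0.3 -0.2 -1. ] [-0.1  0.  -0.7]
0.74 [-0.3  0.7 -0.7] [-0.1 -0.  -0.7]
0.765 [-1.1 -0.  -0.5] [-0.1 -0.  -0.7]
0.79 [-1.3  0.6 -1.5] [-0.1 -0.1 -0.7]
0.815 [-5.3 -0.6 12.9] [-0.1 -0.1  3.3]
0.84 [-15.2  -4.2  32.2] [-0.4 -0.1  8.9]
stop
22.1333
```

End stop reached firmly, with the fingertips at z≈0.099 (level bar top = 0.100). Retreating and verifying.

Run:
```python
from h import *
from station import r
p=np.array(r.sense()["tcp_pos"]);print(p[2]-.182)
r.servo_line([p[0],p[1],.42],speed=.15)
r.servo_line(W(.05,-.0,.5),speed=.2)
w=r.snapshot("wrist")
r.reach(W(-.23,0,.5),[180,0,80.6])
a=r.snapshot("scene");b=r.snapshot("side")
for n,s in(("scene",a),("side",b)): print(n,"out",proj(s,W(-.170,0,.035)),[proj(s,W(.19,y,.09)).round(1) for y in(-.039,.039)])
A=cv2.resize(a["frame"][195:305,205:305],(400,440),interpolation=2)
B=cv2.resize(b["frame"][190:300,230:330],(400,440),interpolation=2)
cv2.imwrite("pics/c4.png",np.hstack([A,B])[:,:,::-1]);cv2.imwrite("pics/w4.png",w["frame"][:,:,::-1])
s=r.sense();print(s["clock"],s["contact_force"])
```

```text
0.09888303252959646
scene out [284.3762178  234.26700758] [array([204.3, 270. ]), array([224.5, 279.3])]
side out [296.01788581 229.90159162] [array([235.4, 260.2]), array([256.6, 266.7])]
25.4583 [ 0.22490559  0.73871808 -0.64605694]
```

View pics/c4.png

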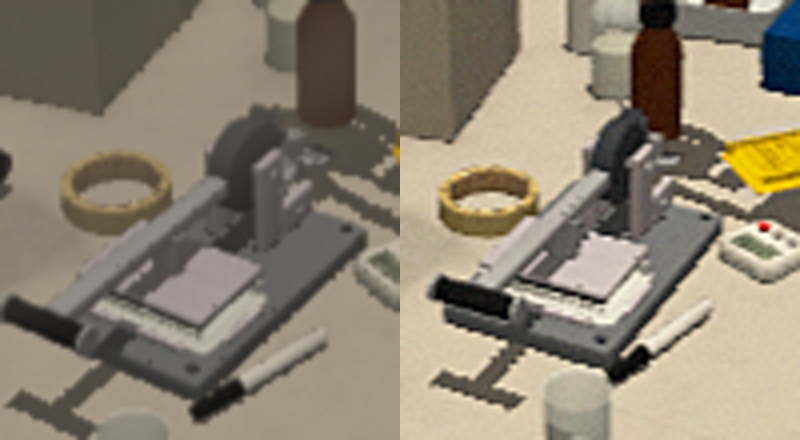

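View pics/w4.png

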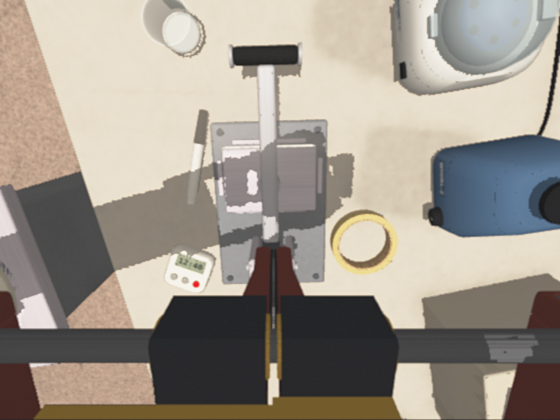

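The arm is level over the plate: the crossbar runs from crop (5,310) to (100,345), predicted (−3,300) to (78,337). The tab is still out at (320,155). The plate is in its nest, and the timer, marker, beaker and tape are where they were.

```bash
python3 -c "
from station import r
r.hand_in();print(r.sense()['clock'])"
```

```text
the job is handed in; nothing more can be done
the job is handed in; nothing more can be done
```

The press is closed, and I handed the job in at about 25.5 s on the robot's clock, with the robot clear of everything.

- **Pawl:** I pressed the thumb tab with closed fingertips until it stopped at about 36 mm height with 22 N. In the camera views afterwards it sat within a pixel of where a pressed-out tab should be. It was still there after the arm came down.
- **Press arm:** I followed the crossbar's arc down. The push stayed under 3 N past the teeth, so the pawl was clear. The end stop came with the fingertips at 98.9 mm, against 100 mm expected for a level bar, at about 32 N downward and 15 N sideways.
- **Last look:** The arm is level over the plate, the plate is in its nest, and the timer, marker, beaker and tape look unmoved. I checked those by eye, not by measurement. The tip box was mostly outside the final crops, but the robot never went near it.
- **Small disagreements:** My first estimate of the press position was about 12 mm off; I corrected it from the wrist camera before touching anything. In the last view the crossbar appears 2–6 pixels from its predicted place. I put that down to reading and calibration error, because the stop height agrees to about 1 mm.

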